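# Assemble a panel meter in its bench jig

## Task

Put one panel meter together in the aluminium jig, from the bottom up: first set the black base, hollow side up, flat between the jig's corner stops, then lay the power board flat in the base's hollow, then stand the display module over the board on the base's rim, and last put the windowed cover over the display so that it sits squarely down on the base's rim. Line up the long sides of all parts (either way round is fine), let everything go, and leave the bottle, the blue bin and the screwdriver where they are.

Things in the scene. Friction and masses are not known exactly. Their poses are not given: they have to be found in the camera images.
- jig: Fixed jig: bare aluminium plate 124 (x) x 96 (y) x 8 mm thick with L-shaped steel corner stops, 6 mm higher than the plate. Between the stops is a nest 106 (x) x 74 (y) mm for the base, centred on the plate. No stop in the middle 74 mm of the long sides or 34 mm of the short sides (room for fingers). Origin: centre of underside, on the bench; x along the long side, z up.
- base: Rear base, loose: black plastic tray 96 (x) x 64 (y) x 16 mm high, lying hollow side up. The hollow in its middle (grey floor) is 62 (x) x 40 (y) mm, its floor 5 mm above the underside; around it a broad flat rim, 16 mm above the underside. 0.13 kg. Grip across the 64 mm width. Origin: centre of underside; x along the long side, z up.
- board: Power board, loose: green circuit board 54 (x) x 32 (y) x 3 mm; in its middle a transformer block (dark, yellow band) 24 (x) x 22 (y) mm to grip, its top 33 mm above the underside; low parts up to 13 mm high at the ends, beyond 15 mm off centre in x. 0.14 kg. Fits the base's hollow with 4 mm to spare all round. Origin: centre of underside; x along the long side, z up.
- display: Display module, loose: white holder 78 (x) x 46 (y) mm with a dark flat screen in a silver frame on top (green edge), 34 mm high; hollow, open below (inside 72 x 40, 26 mm high) to clear the transformer. The frame is the top 5 mm, 66 x 40 mm; below 29 mm the sides are 46 mm apart: grip there. 0.07 kg. Origin: centre of underside; x along the long side, z up.
- cover: Front cover, loose: black frame with a clear window on top, 94 (x) x 62 (y) x 42 mm high, walls 3 mm, open below (inside 88 x 56, 38 mm high), standing window up. It goes over the display module with 5 mm to spare all round; its lower edge rests on the base's rim. 0.07 kg. Grip across the 62 mm width. Origin: centre of underside; x along the long side, z up.
- bottle: Bystander: clear bottle with a blue cap, 60 mm in diameter, 170 mm tall, standing. Origin: centre of the underside. Not to be moved.
- bin: Bystander: empty blue open bin 110 (x) x 150 (y) x 55 mm high. Origin: centre of the underside. Not to be moved.
- driver: Bystander: screwdriver with a blue handle, 190 mm long, lying on the far side of the bench roughly across the robot's view (along world y). Origin: on the bench under its middle. Not to be moved.
Things that resemble listed ones, but are neither listed nor needed, are in the scene too. Of the things like the jig, leave any that is green or red; of the rest the larger one is meant.

How it is judged (in metres and radians):
On the way, in this order (a step that is already met when the one before it is completed fails the run):
1. the base lies flat between the corner stops of the jig (horizontal distance between base and jig below 0.01 m and z of base in the frame of jig between 0.005 and 0.011 m and angle between the x axis of base and the x axis of jig, either way round below 0.15 rad and angle between base's own z axis and vertical below 0.08 rad), for 0.2 s.
2. the power board lies flat in the hollow of the base, which is still in the jig (all of step 1 and horizontal distance between board and base below 0.01 m and z of board in the frame of base between 0.002 and 0.008 m and angle between the x axis of board and the x axis of base, either way round below 0.3 rad and angle between board's own z axis and vertical below 0.08 rad), for 0.2 s.
3. the display module stands over the board on the rim of the base (all of step 2 and horizontal distance between display and base below 0.01 m and z of display in the frame of base between 0.013 and 0.019 m and angle between the x axis of display and the x axis of base, either way round below 0.2 rad and angle between display's own z axis and vertical below 0.08 rad), for 0.2 s.
4. the cover is over the display and down on the rim of the base (all of step 3 and horizontal distance between cover and base below 0.01 m and z of cover in the frame of base between 0.013 and 0.019 m and angle between the x axis of cover and the x axis of base, either way round below 0.15 rad and angle between cover's own z axis and vertical below 0.08 rad), for 0.2 s.
At the end, for the whole second after the job is handed in: Base on the jig plate between the stops, board in the base's hollow, display on its rim, cover over it on the rim: each centred within 10 mm, in line within 0.15 rad (board 0.3, display 0.2), at seated height within 3 mm, level within 0.08 rad, all at rest (all of step 4 and linear speed of each of base, board, display, cover below 0.02 m/s and angular speed of each of base, board, display, cover below 0.2 rad/s); the robot touches nothing.
It fails at once if the bottle is moved more than 20 mm or tipped (distance of bottle from where it was at the start of the episode above 0.02 m or angle between bottle's own z axis and vertical above 0.3 rad).
It fails at once if the blue bin is moved more than 20 mm or tipped (distance of bin from where it was at the start of the episode above 0.02 m or angle between bin's own z axis and vertical above 0.3 rad).
It fails at once if the screwdriver is moved more than 20 mm (distance of driver from where it was at the start of the episode above 0.02 m).
It also fails if it takes over 106 s, if anything falls off the work surface, if the arm or the gripper's body presses on something with over 40 N, if the wrist force passes 120 N, or if a joint passes its speed limit or range.

## Robot

A 6-joint arm with a two-finger parallel gripper is mounted at the origin on the work surface. World frame = base frame: x ahead of the robot, y to its left, z up, the work surface at z = 0. Lengths are in mm, angles in rad, forces in N, time in s.
With the tool pointing down it reaches from about 350 to 975 mm from the base axis. Payload 7.1 kg.
Tool frame: the origin (TCP) lies midway between the tips of the shut fingers; the grasp point (between the pads) lies 19 mm behind it; z points along the fingers, y is the line along which they close (so a half turn about z gives the same grasp; the last joint's range is limited). The gripper opens to 88 mm and grips with 3 to 60 N. Pads are 20 mm wide; open, the fingers measure 115 mm over their backs; the gripper's body (75 mm by 178 mm) begins 61 mm behind the grasp point.
Start: joints at [-1.182, 0.423, 1.63, -0, 1.089, -0.019], TCP at [247.885, -573.723, 222.675] pointing down, gripper open.
Joint ranges: [-3, 3], [-0.9, 2.11], [0.09, 2.58], [-1.31, 4.45], [0.11, 2.69], [-2.54, 2.54]. Speed limits (rad/s): [2.39, 2.39, 3.01, 3.14, 3.14, 3.14].

## Interface

Orientations are given as a rotation vector (axis times angle).
In Python, from workcell import status, eyes, ticket gives the robot as it stands.
- The arm moves only by the shell command python3 -m jog 'ROWS' [OPENING]. ROWS is a JSON list of rows, 1 to 5 of them, each an object with the fields dx, dy, dz (the shift in parts of the range, where 1.0 means 200 mm), drx, dry, drz (a rotation vector in fractions of the full range, 1 being 2 rad); a field left out counts as zero; each row shifts and turns the commanded pose from where the row before left it, along the tool's axes as they then stand; what a row does not reach is not made up. A row lasts 1/12 s, in which the tool goes at most 41.7 mm and 0.125 rad, less where a joint would pass 70% of its speed; a pose out of reach is approached as far as the arm can. OPENING is the finger opening in mm, set as the command begins (- or left out keeps the last). The fingers move at their own pace and stop on an object; the grip force is fixed at half the most. Time passes only in rows, so rows that do not move let the fingers close. It prints the time, the measured TCP pose, the force, the opening and the grip force at its end. Shift and turn numbers lie between -1 and 1, and a call with a number outside is refused. Input that does not fit is refused with a message, and nothing moves.
- status.get_obs(): the state, without advancing time (a new reading comes with each control period).
- eyes.get_image(name): name is "scene" or "side" or "wrist"; returns a dict with "img" (420x560x3 uint8, red, green, blue), "range_z" (420x560 float32, mm along the optical axis (not along the pixel's ray), 0 where there is no reading), "fx", "fy", "cx", "cy" (pixels), "R" (3x3) and "t" (3): a world point X has camera coordinates R X + t. Camera axes: x right, y down, z forward; pixel columns grow to the right and rows downward; lengths in mm; the calibration is good to about 2 mm. A picture is of the moment at which its call begins.
- ticket.close_job(): hands the job in; it is judged then, once.
The state is a dict: "t": time; "qpos": joint angles; "qvel": joint speeds; "joint_torque": joint torques, N m; "ee_pos": TCP position; "orientation": TCP orientation; "ft_force": force on the tool from outside, world axes, zero at the start; "moment": the same for the moment, N m; "width": finger opening in mm; "grasp_force": force on a finger pad.
Only numpy, scipy, OpenCV 4.12 (cv2) and the standard library are available. Lean on these libraries where they do the work, as an engineer would, in place of code of your own. Each camera call takes 0.05 s, during which the arm holds its last target. There are 200 camera calls.

## Working session

There is one attempt and no reset: what is moved stays moved. The work goes in short steps, Python scripts to look and compute and a shell command to move; the robot and the scene stay as the last step left them, time stands still between calls to the robot, and variables do not carry over. Pictures are saved under pics/ and viewed, at most 14 in all, crops included, and the job is handed in when it is done.

```bash
mkdir -p pics; ls; python3 - <<'E'
from workcell import status, eyes
import cv2,numpy as np,pickle
s=status.get_obs();print({k:np.round(v,3) for k,v in s.items()})
for n in ["scene","side","wrist"]:
    d=eyes.get_image(n);pickle.dump(d,open(f"{n}0.pkl","wb"))
    cv2.imwrite(f"pics/{n}0.png",d["img"][:,:,::-1]);print(n,d["fx"],d["cx"],d["cy"],np.round(d["R"],3).tolist(),np.round(d["t"]),(d["range_z"]>0).mean())
E
```

```text
pics
{'t': np.float64(0.0), 'qpos': array([-1.182,  0.424,  1.631,  0.   ,  1.089, -0.019]), 'qvel': array([-0.002,  0.001,  0.002,  0.001,  0.   ,  0.   ]), 'joint_torque': array([-1.0000e-03, -5.4463e+01, -2.7368e+01,  6.4000e-02,  2.3000e-02,
       -0.0000e+00]), 'ee_pos': array([ 247.689, -573.236,  221.929]), 'orientation': array([-3.075, -0.636,  0.   ]), 'ft_force': array([-0.431,  0.868, -0.074]), 'moment': array([-0.056,  0.004,  0.016]), 'grasp_force': np.float64(0.0), 'width': np.float64(87.842)}
scene 392.4448106621701 279.77991661675156 204.83008587659788 [[0.783, 0.622, -0.013], [0.523, -0.669, -0.528], [-0.338, 0.406, -0.849]] [-445. -290. 1201.] 0.9959821428571428
side 444.5160543857447 274.718184844044 214.17821587963792 [[-0.775, -0.631, 0.015], [-0.333, 0.389, -0.859], [0.537, -0.671, -0.511]] [451. 222. 905.] 0.9960586734693877
wrist 318.0343361419508 271.85721745957534 206.96006566424646 [[0.397, -0.918, -0.001], [-0.884, -0.383, 0.268], [-0.247, -0.105, -0.963]] [-624.  -33.  392.] 0.9960374149659864
```

View pics/scene0.png

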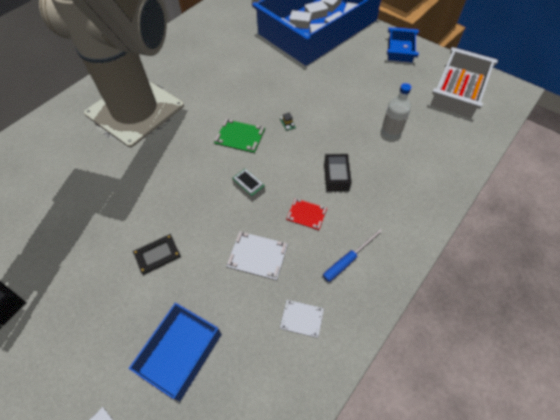

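View pics/side0.png

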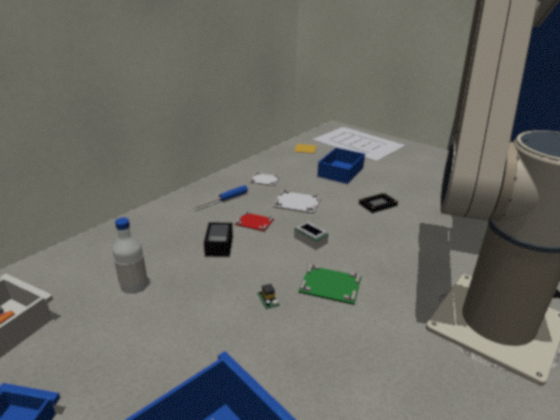

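Scene view: the large aluminium jig is at (258,254), with a smaller one at (302,318) and green and red lookalikes. The base is at (157,254), board (287,121), display (248,182), cover (338,172), bottle (397,115), bin (176,350) and driver (350,258). The side view agrees. Next I'll fit rectangles to back-projected points.

```bash
cat > h.py <<'E'
import numpy as np,cv2,pickle
def pts(d,box=None):
    z=d["range_z"].astype(float);v,u=np.mgrid[:420,:560]
    P=np.stack([(u-d["cx"])/d["fx"]*z,(v-d["cy"])/d["fy"]*z,z],-1)
    W=(P-np.array(d["t"]).ravel())@np.array(d["R"])
    W[z<=0]=np.nan
    if box is None: return W,d["img"]
    a,b,c,e=box
    return W[c:e,a:b].reshape(-1,3),d["img"][c:e,a:b].reshape(-1,3)
def rect(p):
    (x,y),(w,h),a=cv2.minAreaRect(p[:,:2].astype(np.float32))
    if h>w: w,h,a=h,w,a+90
    a=(a+90)%180-90
    return np.round([x,y,w,h,a,np.median(p[:,2]),len(p)],1)
def sel(p,c,lo,hi,f=None):
    m=(p[:,2]>lo)&(p[:,2]<hi)
    if f is not None: m&=f(c.astype(int))
    return p[m]
E
python3 - <<'E'
from h import *
S={"scene":dict(jig=(215,300,225,285),base=(125,190,228,280),board=(275,300,108,135),disp=(228,268,165,205),cover=(318,358,145,198)),
"side":dict(jig=(265,328,185,217),base=(350,402,188,216),board=(255,282,280,310),disp=(288,335,218,252),cover=(198,238,216,260))}
H=dict(jig=(4,20),base=(10,22),board=(1,45),disp=(28,42),cover=(35,50))
for n in S:
    d=pickle.load(open(n+"0.pkl","rb"))
    for k,b in S[n].items():
        p,c=pts(d,b)
        fl=np.nanpercentile(p[:,2],[5,50,95]).round(1)
        print(n,k,rect(sel(p,c,*H[k])),fl)
    if n=="scene":
        for k,b in dict(bottle=(380,415,80,140),bin=(128,222,300,402),driver=(320,385,228,285)).items():
            p,c=pts(d,b); print(k,rect(sel(p,c,10,200)))
    s=[cv2.resize(d["img"][b[2]:b[3],b[0]:b[1]],(260,260),interpolation=cv2.INTER_CUBIC) for b in S[n].values()]
    cv2.imwrite(f"pics/c_{n}.png",np.vstack([np.hstack(s[:3]),np.hstack(s[3:]+[s[0]*0])])[:,:,::-1])
E
```

```text
scene jig [ 604.5 -134.9  203.4  151.4   38.7    9.5 2097. ] [-0.7  2.7 12.3]
scene base [ 419.9 -285.2   95.9   67.8   67.6   17.1  708. ] [-0.7  2.5 18.2]
scene board [397.7 249.9 107.7  72.9 -52.2   3.3 446. ] [-1.   2.  33.8]
scene disp [464.8  -2.2  79.2  47.2  -7.4  35.  444. ] [-0.8  2.7 36.7]
scene cover [626.9 169.4  97.3  62.2 -51.2  42.7 741. ] [-0.9  3.5 44.3]
bottle [ 664.4  390.6   59.9   43.8   21.3   97.  1007. ]
bin [ 626.1 -407.7  150.2  111.4  -80.6   42.2 1797. ]
driver [787.7   2.7 190.2  25.3  80.5  23.5 527. ]
side jig [ 608.5 -135.8  124.1  106.3   23.6    6.8  675. ] [-3.5 -0.5  9.6]
side base [ 419.5 -283.8  101.9   68.5   66.7   14.1  287. ] [-3.3 -0.5 15. ]
side board [408.8 242.9  82.9  34.2 -26.5  13.1 337. ] [-2.9  0.1 31.9]
side disp [461.2   1.4  74.5  45.5  -8.1  32.3 282. ] [-3.2 -0.3 33.2]
side cover [625.7 171.   98.9  62.6 -51.5  39.8 565. ] [-3.1  5.  41.1]
```

View pics/c_scene.png

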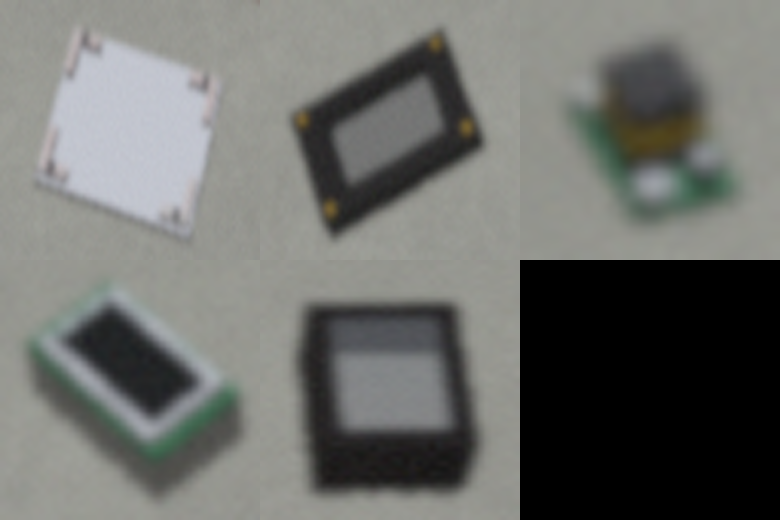

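The crops show the jig as a bright plate with dark corner stops, the base with its grey hollow up, the board with its transformer and green ends, the display screen up, and the cover window up. Base, display and cover sizes match. Jig and board need colour masks.

```bash
python3 - <<'E'
from h import *
for n,jb,bb in [("scene",(215,300,225,285),(275,300,108,135)),("side",(265,328,185,217),(250,285,276,312))]:
    d=pickle.load(open(n+"0.pkl","rb"))
    a,b,c,e=jb;im=d["img"][c:e,a:b].astype(int)
    m=((im.sum(2)>(560 if n=="scene" else 510))).astype(np.uint8)
    m=cv2.morphologyEx(m,cv2.MORPH_OPEN,np.ones((2,2)))
    nn,l,s,_=cv2.connectedComponentsWithStats(m);k=1+s[1:,4].argmax()
    W,_=pts(d);p=W[c:e,a:b][l==k];p=p[np.isfinite(p[:,0])&(p[:,2]<20)]
    print(n,"jig",rect(p),"mean",np.nanmean(p,0).round(1))
    p,c=pts(d,bb);m=sel(p,c,25,45); t=m; print("block",rect(t))
    g=sel(p,c,-4,12,lambda c:(c[:,1]>c[:,0]+15)&(c[:,1]>c[:,2]+5)); print("green",rect(g))
    q=sel(p,c,7,45);print("raised",rect(q))
E
```

```text
scene jig [ 613.4 -139.2  117.8   91.7   23.3    9.5 1480. ] mean [ 615.5 -139.3    9.6]
block [403.2 242.7  28.1  21.2 -26.5  33.8  66. ]
green [409.5 233.6  51.2  21.6  11.3   5.3  42. ]
raised [401.2 241.5  54.1  26.  -23.1  24.7 134. ]
side jig [ 604.3 -138.1  113.5   89.5   21.6    6.4  410. ] mean [ 603.7 -136.1    6.5]
block [402.1 245.   26.   21.6 -28.6  31.4 106. ]
green [405.6 252.3  52.4  18.7 -17.3   2.3  72. ]
raised [401.8 244.5  49.5  24.  -29.1  23.5 222. ]
```

```bash
cat >> h.py <<'E'
def go(x,y,z,yaw):
    from workcell import status
    from scipy.spatial.transform import Rotation as Ro
    s=status.get_obs();R=Ro.from_rotvec(s["orientation"]).as_matrix()
    d=R.T@(np.array([x,y,z])-s["ee_pos"])
    cy=np.degrees(np.arctan2(R[1,0],R[0,0]));dy=(yaw-cy+180)%360-180
    print("t",round(float(s["t"]),2),"at",np.round(s["ee_pos"],1),"yaw",round(cy,1),"tilt",np.round(R[:2,2],3),"move tool xyz",np.round(d,1),"rz",round(-np.radians(dy),3),"q6",round(float(s["qpos"][5]),2))
def look(n,name=None):
    from workcell import eyes
    d=eyes.get_image(n)
    if name: cv2.imwrite(f"pics/{name}.png",d["img"][:,:,::-1]);pickle.dump(d,open(name+".pkl","wb"))
    return d
E
python3 -c "
from h import *
go(420,-284.5,200,67)
d=pickle.load(open('wrist0.pkl','rb'));print(-np.array(d['R']).T@np.array(d['t']).ravel())"
```

```text
t 0.15 at [ 247.7 -573.4  222.1] yaw 23.4 tilt [-0.     0.001] move tool xyz [ 272.7 -196.8   22.3] rz -0.762 q6 -0.02
[ 315.28203205 -544.30221348  385.63483824]
```

Careful with the scale: shifts go in shares of 200 mm and turns go in shares of 2 rad. That gives: 30.3 mm is 0.1515, -21.9 mm is -0.1095.

```bash
python3 -m jog '[{"dx": 0.1515, "dy": -0.1095, "dz": 0.0125}, {"dx": 0.1515, "dy": -0.1095, "dz": 0.0125}, {"dx": 0.1515, "dy": -0.1095, "dz": 0.0125}, {"dx": 0.1515, "dy": -0.1095, "dz": 0.0125}, {"dx": 0.1515, "dy": -0.1095, "dz": 0.0125}]' 88
python3 -m jog '[{"dx": 0.1515, "dy": -0.1095, "dz": 0.0125}, {"dx": 0.1515, "dy": -0.1095, "dz": 0.0125}, {"dx": 0.1515, "dy": -0.1095, "dz": 0.0125}, {"dx": 0.1515, "dy": -0.1095, "dz": 0.0125}, {"drz": -0.0545}]'
python3 -m jog '[{"drz": -0.0545}, {"drz": -0.0545}, {"drz": -0.0545}, {"drz": -0.0545}, {"drz": -0.0545}]'
python3 -m jog '[{"drz": -0.0545}, {}, {}]'
python3 - <<'E'
from h import *
d=look("wrist","w1");p,c=pts(d,(0,560,0,420))
near=np.hypot(p[:,0]-420,p[:,1]+284)<75
print(rect(sel(p[near],c[near],9,24)), np.nanpercentile(p[near][:,2],[5,50,95]))
go(420,-284.5,29,67)
E
```

```text
t: 0.57
ee_pos: [343.9, -411.5, 209.9]
orientation: [-3.076, -0.635, 0.0]
ft_force: [0.7, -0.2, -0.1]
width: 88.1
grasp_force: 0.0
t: 0.98
ee_pos: [421.9, -279.8, 199.6]
orientation: [-3.035, -0.804, -0.0]
ft_force: [0.2, 0.0, -0.1]
width: 87.6
grasp_force: 0.0
t: 1.4
ee_pos: [420.0, -284.4, 200.0]
orientation: [-2.704, -1.598, 0.0]
ft_force: [-0.1, -0.4, -0.2]
width: 87.2
grasp_force: 0.0
t: 1.65
ee_pos: [419.9, -284.6, 200.1]
orientation: [-2.621, -1.731, 0.0]
ft_force: [-0.6, 0.4, 0.9]
width: 88.0
grasp_force: 0.0
[ 420.4 -286.1   96.5   64.1   67.5   17.5 3071. ] [  1.49563289 299.25794504 319.42535308]
t 1.7 at [ 420.  -284.6  200.1] yaw 66.9 tilt [-0.  0.] move tool xyz [ 1.000e-01 -0.000e+00  1.711e+02] rz -0.002 q6 -0.22
```

View pics/w1.png

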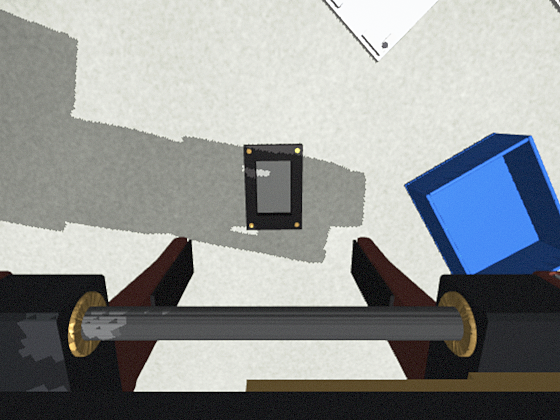

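The wrist view shows the base at (273,187), seen square-on with the hollow up. It measures 96.5x64.1 mm, so the position is trustworthy. Gripping now.

In the tool's units: 40 mm is 0.2, 30 mm is 0.15, -0.009 rad is -0.0045.

```bash
python3 -m jog '[{"dx": -0.0025, "dy": 0.004, "drz": -0.0045}, {"dz": 0.2}, {"dz": 0.2}, {"dz": 0.2}, {"dz": 0.15}]' 88
python3 -m jog '[{"dz": 0.125}, {"dz": 0.075}, {"dz": 0.03}, {}, {}]'
python3 -m jog '[{}, {}, {}, {}, {}]' 55
python3 -m jog '[{}, {}, {}]'
python3 -c "
from h import *
go(608,-137,180,22.5)"
```

```text
t: 2.12
ee_pos: [419.9, -285.0, 47.9]
orientation: [-2.611, -1.745, 0.001]
ft_force: [-1.1, 0.1, -0.7]
width: 87.7
grasp_force: 0.0
t: 2.53
ee_pos: [420.9, -285.6, 4.5]
orientation: [2.611, 1.747, 0.0]
ft_force: [0.7, 0.7, 0.1]
width: 88.0
grasp_force: 0.0
t: 2.95
ee_pos: [421.1, -285.8, 5.0]
orientation: [2.61, 1.747, 0.001]
ft_force: [-0.9, 0.1, 6.3]
width: 63.8
grasp_force: 30.0
t: 3.2
ee_pos: [421.1, -285.7, 5.0]
orientation: [2.61, 1.747, 0.001]
ft_force: [-2.3, 0.7, 6.9]
width: 63.7
grasp_force: 30.0
t 3.2 at [ 421.1 -285.7    5. ] yaw 67.6 tilt [ 0.001 -0.001] move tool xyz [ 208.7  116.4 -174.9] rz 0.787 q6 -0.23
```

In the tool's units: -39 mm is -0.195, -38 mm is -0.19.

```bash
python3 -m jog '[{"dz": -0.1}, {"dz": -0.19}, {"dz": -0.195}, {"dz": -0.195}, {"dz": -0.195}]'
python3 -m jog '[{"drz": 0.0563}, {"drz": 0.0563}, {"drz": 0.0563}, {"drz": 0.0563}, {"drz": 0.0563}]'
python3 -m jog '[{"drz": 0.0563}, {"drz": 0.0563}, {}, {}]'
python3 -c "
from h import *
go(506,-179,180,22.5)"
```

```text
t: 3.62
ee_pos: [420.0, -285.0, 180.9]
orientation: [-2.61, -1.747, 0.0]
ft_force: [0.7, -0.1, -2.2]
width: 63.8
grasp_force: 30.0
t: 4.03
ee_pos: [420.3, -285.2, 179.3]
orientation: [-2.996, -0.946, 0.0]
ft_force: [-0.3, 0.4, -1.5]
width: 63.7
grasp_force: 30.0
t: 4.37
ee_pos: [420.4, -285.3, 179.2]
orientation: [-3.08, -0.617, 0.0]
ft_force: [0.7, 0.0, -2.0]
width: 63.5
grasp_force: 30.0
t 4.37 at [ 420.4 -285.3  179.2] yaw 22.7 tilt [-0.  0.] move tool xyz [119.9 -65.1  -0.8] rz 0.003 q6 0.56
```

In the tool's units: 30 mm is 0.15, -16.3 mm is -0.0815.

```bash
python3 -m jog '[{"dx": 0.15, "dy": -0.0815}, {"dx": 0.15, "dy": -0.0815}, {"dx": 0.15, "dy": -0.0815}, {"dx": 0.15, "dy": -0.0815}, {}]'
python3 -m jog '[{}, {}]'
cat >> h.py <<'E'
def jigfit(d):
    W,im=pts(d);W=W.copy()
    m=(np.hypot(W[...,0]-608,W[...,1]+137)<110)&(W[...,2]>4.5)&(W[...,2]<13)
    m=cv2.morphologyEx(m.astype(np.uint8),cv2.MORPH_OPEN,np.ones((3,3)))
    l,s=cv2.connectedComponentsWithStats(m)[1:3];k=1+s[1:,4].argmax()
    return rect(W[l==k])
E
python3 - <<'E'
from h import *
d=look("wrist","w2");W,_=pts(d);m=np.hypot(W[...,0]-608,W[...,1]+137)<110
print(np.nanpercentile(W[m][:,2],[5,20,50,80]).round(1));print(jigfit(d));go(608,-137,100,22.5)
# base in hand
m=(np.hypot(W[...,0]-506,W[...,1]+179)<75)&(W[...,2]>165)&(W[...,2]<205);m2=cv2.morphologyEx(m.astype(np.uint8),cv2.MORPH_OPEN,np.ones((3,3)));print(rect(W[m2>0]))
E
```

```text
t: 4.78
ee_pos: [509.7, -175.8, 179.4]
orientation: [-3.079, -0.623, -0.004]
ft_force: [-0.7, -0.3, -1.3]
width: 63.8
grasp_force: 30.0
t: 4.95
ee_pos: [506.1, -179.2, 178.9]
orientation: [-3.08, -0.617, 0.001]
ft_force: [-0.9, -0.7, -2.3]
width: 63.4
grasp_force: 30.0
[  1.    8.7 273.8 285.4]
[ 6.101e+02 -1.390e+02  1.233e+02  9.630e+01  2.270e+01  9.400e+00
  1.187e+04]
t 5.0 at [ 505.8 -179.7  179. ] yaw 22.6 tilt [-0.001  0.   ] move tool xyz [110.8  -0.2  78.9] rz 0.001 q6 0.81
[  505.4  -179.5    97.     81.6    22.8   190.8 18670. ]
```

View pics/w2.png

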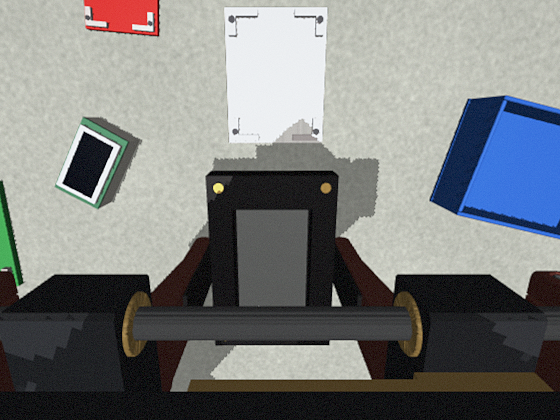

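The wrist view shows the jig plate at (276,75), fitted 123x96 at (610,-139) with yaw 22.7°. The base sits squarely in the fingers, centred on the TCP. Placing it.

In the tool's units: 40 mm is 0.2, 37.2 mm is 0.186.

```bash
python3 -m jog '[{"dx": 0.186, "dy": 0.0035}, {"dx": 0.186, "dy": 0.0035}, {"dx": 0.1855, "dy": 0.003}, {"dz": 0.2}, {"dz": 0.2}]'
python3 -m jog '[{"dz": 0.195}, {"dz": 0.1}, {"dz": 0.05}, {}, {}]'
python3 -m jog '[{"dz": 0.025}, {"dz": 0.02}, {"dz": 0.02}, {"dz": 0.015}, {}]'
python3 -c "
from h import *
go(609.5,-138.7,13,22.7)"
```

```text
t: 5.42
ee_pos: [614.0, -139.7, 100.7]
orientation: [3.078, 0.613, 0.011]
ft_force: [0.8, -0.4, -1.4]
width: 63.3
grasp_force: 30.0
t: 5.83
ee_pos: [610.5, -139.5, 30.7]
orientation: [3.081, 0.611, 0.0]
ft_force: [0.4, -0.7, -1.5]
width: 63.7
grasp_force: 30.0
t: 6.25
ee_pos: [610.2, -138.4, 14.0]
orientation: [-3.081, -0.612, 0.0]
ft_force: [-0.8, -0.8, -1.9]
width: 63.7
grasp_force: 30.0
t 6.25 at [ 610.2 -138.4   14. ] yaw 22.5 tilt [-0.  0.] move tool xyz [-0.7 -0.   1. ] rz -0.004 q6 0.94
```

Almost down; lower until contact, then release and lift.

In the tool's units: 1 mm is 0.005, 0.7 mm is 0.0035.

```bash
python3 -m jog '[{"dz": 0.005}, {"dz": 0.0035}, {}]'
python3 -m jog '[{}, {}, {}, {}, {}]' 88
python3 -m jog '[{"dz": -0.075}, {"dz": -0.175}, {"dz": -0.2}, {"dz": -0.2}, {"dz": -0.2}]'
python3 -m jog '[{}, {}]'
python3 - <<'E'
from h import *
d=look("wrist","w3");print(jigfit(d))
W,im=pts(d);m=(np.hypot(W[...,0]-610,W[...,1]+139)<75)&(W[...,2]>19)&(W[...,2]<32)
m=cv2.morphologyEx(m.astype(np.uint8),cv2.MORPH_OPEN,np.ones((3,3)))
print("base",rect(W[m>0]));go(402,244,200,153)
E
```

```text
t: 6.5
ee_pos: [610.5, -138.5, 13.0]
orientation: [3.081, 0.612, 0.0]
ft_force: [-1.1, 0.1, 3.3]
width: 63.8
grasp_force: 30.0
t: 6.92
ee_pos: [610.4, -138.5, 12.4]
orientation: [-3.081, -0.612, -0.0]
ft_force: [-0.4, -0.6, 0.3]
width: 87.3
grasp_force: 0.0
t: 7.33
ee_pos: [610.0, -138.4, 185.2]
orientation: [3.081, 0.612, 0.0]
ft_force: [0.3, -0.8, 0.2]
width: 88.3
grasp_force: 0.0
t: 7.5
ee_pos: [612.2, -139.0, 186.6]
orientation: [3.078, 0.612, 0.01]
ft_force: [0.2, -0.3, -0.2]
width: 87.6
grasp_force: 0.0
[ 613.9 -137.3  115.6   96.    22.7    9.5 1942. ]
base [ 609.6 -138.4   96.7   64.1   22.6   25.6 3398. ]
t 7.55 at [ 610.7 -138.6  184.2] yaw 22.5 tilt [ 0.002 -0.001] move tool xyz [ -46.5 -433.3  -16.6] rz -2.278 q6 0.94
```

View pics/w3.png

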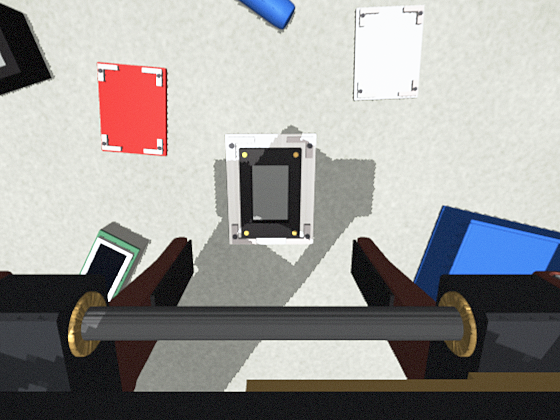

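Wrist view: the base sits at (270,190) between all four stops, level at the right height and centred within 1 mm. Next is the board.

In the tool's units: -39.4 mm is -0.197, -4.2 mm is -0.021.

```bash
python3 -m jog '[{"dx": -0.021, "dy": -0.197}, {"dx": -0.021, "dy": -0.197}, {"dx": -0.021, "dy": -0.197}, {"dx": -0.021, "dy": -0.197}, {"dx": -0.021, "dy": -0.197}]' 60
python3 -m jog '[{"dx": -0.021, "dy": -0.197}, {"dx": -0.021, "dy": -0.197}, {"dx": -0.021, "dy": -0.197}, {"dx": -0.021, "dy": -0.197}, {"dx": -0.021, "dy": -0.197}]'
python3 -m jog '[{"dx": -0.0225, "dy": -0.1965}, {"drz": -0.06}, {"drz": -0.06}, {"drz": -0.06}, {"drz": -0.06}]'
python3 -m jog '[{"drz": -0.06}, {"drz": -0.06}, {"drz": -0.06}, {"drz": -0.06}, {"drz": -0.06}]'
python3 -m jog '[{"drz": -0.06}, {"drz": -0.06}, {"drz": -0.06}, {"drz": -0.06}, {"drz": -0.06}]'
python3 -m jog '[{"drz": -0.06}, {"drz": -0.06}, {"drz": -0.06}, {"drz": -0.06}, {"drz": -0.06}]'
python3 -m jog '[{}, {}, {}]'
python3 - <<'E'
from h import *
d=look("wrist","w4");W,im=pts(d);c=im.astype(int)
m0=np.hypot(W[...,0]-402,W[...,1]-244)<50
op=lambda m:cv2.morphologyEx(m.astype(np.uint8),cv2.MORPH_OPEN,np.ones((2,2)))>0
print("block",rect(W[op(m0&(W[...,2]>30)&(W[...,2]<40))]))
print("all",rect(W[op(m0&(W[...,2]>3)&(W[...,2]<40))]))
g=m0&(c[...,1]>c[...,0]+15)&(W[...,2]<12);print("green",rect(W[op(g)]))
go(402,244,185,153)
E
```

```text
t: 7.97
ee_pos: [513.0, 36.6, 180.8]
orientation: [-3.081, -0.611, 0.006]
ft_force: [0.6, 0.2, 0.2]
width: 60.6
grasp_force: 0.0
t: 8.38
ee_pos: [418.5, 210.3, 181.1]
orientation: [3.081, 0.612, -0.005]
ft_force: [0.9, 0.1, 0.4]
width: 59.7
grasp_force: 0.0
t: 8.8
ee_pos: [400.2, 243.9, 181.0]
orientation: [2.842, 1.337, -0.006]
ft_force: [-0.5, -0.3, 0.7]
width: 60.1
grasp_force: 0.0
t: 9.22
ee_pos: [400.5, 243.4, 180.9]
orientation: [-2.321, -2.116, 0.006]
ft_force: [-0.1, 0.2, 0.4]
width: 59.7
grasp_force: 0.0
t: 9.63
ee_pos: [400.4, 243.4, 180.9]
orientation: [-1.592, -2.706, 0.005]
ft_force: [-0.5, 1.1, -0.5]
width: 60.0
grasp_force: 0.0
t: 10.05
ee_pos: [400.5, 243.4, 181.0]
orientation: [-0.721, -3.055, 0.004]
ft_force: [1.2, 0.8, -0.3]
width: 59.9
grasp_force: 0.0
t: 10.3
ee_pos: [401.2, 243.8, 181.7]
orientation: [-0.735, -3.053, 0.002]
ft_force: [0.8, -0.1, -0.1]
width: 59.7
grasp_force: 0.0
block [407.5 241.2  32.1  22.1 -28.8   nan 507. ]
all [ 404.7  242.7   55.3   31.6  -29.5    nan 1373. ]
green [405.3 242.5  55.5  32.4 -29.3   nan 569. ]
t 10.35 at [401.3 243.9 181.9] yaw 152.9 tilt [-0.001 -0.001] move tool xyz [-0.5  0.4 -3.1] rz -0.001 q6 -0.58
```

View pics/w4.png

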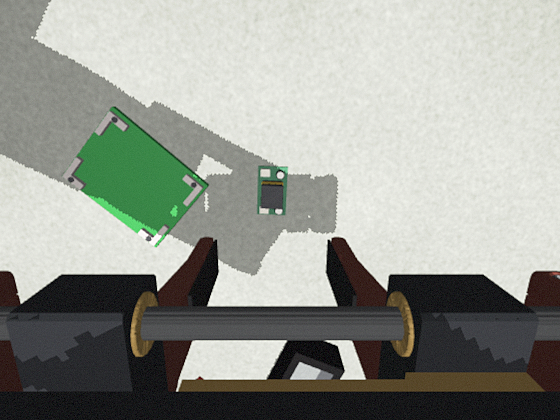

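Wrist view: the board is at (272,190), beside the green decoy plate. It fits 55x32 mm, yaw -29.4°. I'll grip the transformer with the tips 14 mm up, so they stay above the base's rim when placing.

In the tool's units: 40 mm is 0.2, -3.1 mm is -0.0155, 0.04 rad is 0.02.

```bash
python3 -m jog '[{"dx": -0.0155, "dy": 0.003, "drz": 0.02}, {"dz": 0.2}, {"dz": 0.2}, {"dz": 0.2}, {"dz": 0.125}]' 50
python3 -m jog '[{"dz": 0.075}, {"dz": 0.04}, {}, {}]'
python3 -c "
from h import *
go(404.3,243,14,150.6)"
```

```text
t: 10.77
ee_pos: [403.4, 242.4, 34.6]
orientation: [-0.794, -3.037, 0.003]
ft_force: [-0.4, 0.1, -0.5]
width: 50.0
grasp_force: 0.0
t: 11.1
ee_pos: [404.9, 243.3, 14.6]
orientation: [-0.793, -3.04, 0.0]
ft_force: [-0.4, 0.2, -0.5]
width: 50.2
grasp_force: 0.0
t 11.1 at [404.9 243.3  14.6] yaw 150.8 tilt [-0. -0.] move tool xyz [ 0.4 -0.6  0.6] rz 0.003 q6 -0.54
```

In the tool's units: -40 mm is -0.2, -30 mm is -0.15, -0.113 rad is -0.0565.

```bash
python3 -m jog '[{}, {}, {}, {}, {}]' 12
python3 -m jog '[{}, {}, {}, {}, {}]'
python3 -m jog '[{"dz": -0.05}, {"dz": -0.15}, {"dz": -0.2}, {"dz": -0.2}, {"dz": -0.2}]'
python3 -m jog '[{"drz": -0.0565}, {"drz": -0.0565}, {"drz": -0.0565}, {"drz": -0.0565}, {"drz": -0.0565}]'
python3 -m jog '[{"drz": -0.0565}, {"drz": -0.0565}, {"drz": -0.0565}, {}, {}]'
python3 - <<'E'
from h import *
d=look("wrist","w5");W,im=pts(d)
go(610,-138.5,130,202.6)
from workcell import status
s=status.get_obs();t=s["ee_pos"]
c=im.astype(int)
m=(np.hypot(W[...,0]-t[0],W[...,1]-t[1])<50)&(W[...,2]>t[2]-25)&(W[...,2]<t[2]+5)&(c[...,1]>c[...,0]+15)
m=cv2.morphologyEx(m.astype(np.uint8),cv2.MORPH_OPEN,np.ones((3,3)));v,u=np.nonzero(m)
print("held",rect(W[m>0]),u.min(),u.max(),v.min(),v.max())
E
```

```text
t: 11.52
ee_pos: [404.9, 243.2, 15.1]
orientation: [0.791, 3.04, 0.001]
ft_force: [-0.7, -0.7, 8.2]
width: 21.3
grasp_force: 30.0
t: 11.93
ee_pos: [404.9, 243.3, 15.1]
orientation: [0.791, 3.04, 0.0]
ft_force: [-1.7, -1.8, 7.1]
width: 21.8
grasp_force: 30.0
t: 12.35
ee_pos: [404.0, 242.8, 176.5]
orientation: [-0.791, -3.04, 0.001]
ft_force: [1.8, 1.5, -1.7]
width: 21.7
grasp_force: 30.0
t: 12.77
ee_pos: [404.5, 243.1, 175.2]
orientation: [-0.096, 3.14, 0.0]
ft_force: [0.7, 0.1, -2.1]
width: 21.8
grasp_force: 30.0
t: 13.18
ee_pos: [404.6, 243.2, 174.8]
orientation: [-0.611, 3.082, 0.0]
ft_force: [0.7, 0.1, -1.6]
width: 21.8
grasp_force: 30.0
t 13.23 at [404.6 243.1 174.8] yaw -157.6 tilt [0. 0.] move tool xyz [ -44.4 -431.1   44.7] rz -0.003 q6 -1.45
held [ 388.6  236.5   31.8   22.1  -67.1  164.3 1082. ] 244 299 201 237
```

View pics/w5.png

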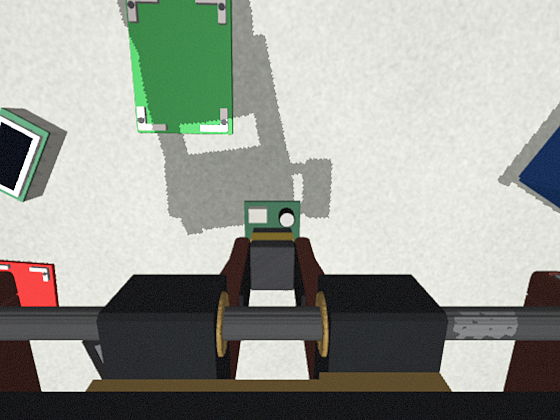

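Wrist view: the board is held squarely by the transformer, its front edge at rows 201-237. It sits about 1.2 mm ahead of the TCP along tool x, so I'll correct for that. Carrying it over the base.

In the tool's units: -39.2 mm is -0.196, -4.1 mm is -0.0205.

```bash
python3 -m jog '[{"dx": -0.0205, "dy": -0.196}, {"dx": -0.0205, "dy": -0.196}, {"dx": -0.0205, "dy": -0.196}, {"dx": -0.0205, "dy": -0.196}, {"dx": -0.0205, "dy": -0.196}]'
python3 -m jog '[{"dx": -0.0205, "dy": -0.196}, {"dx": -0.0205, "dy": -0.196}, {"dx": -0.0205, "dy": -0.196}, {"dx": -0.0205, "dy": -0.196}, {"dx": -0.0205, "dy": -0.196}]'
python3 -m jog '[{"dx": -0.022, "dy": -0.1945}, {"dz": 0.2}, {"dz": 0.2}, {}, {}]'
python3 -c "
from h import *
go(610.8,-138,28,202.6)"
```

```text
t: 13.65
ee_pos: [499.5, 68.5, 174.7]
orientation: [-0.612, 3.081, 0.0]
ft_force: [1.0, 0.2, -1.4]
width: 21.6
grasp_force: 30.0
t: 14.07
ee_pos: [593.8, -104.8, 174.6]
orientation: [0.611, -3.082, -0.0]
ft_force: [0.1, 0.7, -2.1]
width: 21.9
grasp_force: 30.0
t: 14.48
ee_pos: [610.2, -136.6, 92.6]
orientation: [0.612, -3.076, -0.004]
ft_force: [1.1, -0.1, -0.7]
width: 22.1
grasp_force: 30.0
t 14.48 at [ 610.2 -136.6   92.6] yaw -157.5 tilt [-0.006  0.002] move tool xyz [-0.3 -1.7 64.5] rz -0.002 q6 -2.2
```

In the tool's units: 20 mm is 0.1.

```bash
python3 -m jog '[{"dz": 0.1}, {}, {}, {}]'
python3 - <<'E'
from h import *
go(610.8,-138,28,202.6)
d=look("wrist","w6");W,im=pts(d);c=im.astype(int)
m=(np.hypot(W[...,0]-610,W[...,1]+138)<75)&(W[...,2]>19)&(W[...,2]<30);m=cv2.morphologyEx(m.astype(np.uint8),cv2.MORPH_OPEN,np.ones((3,3)))
print("base",rect(W[m>0]))
m=(np.hypot(W[...,0]-610,W[...,1]+138)<60)&(W[...,2]>45)&(W[...,2]<80)&(c[...,1]>c[...,0]+15);m=cv2.morphologyEx(m.astype(np.uint8),cv2.MORPH_OPEN,np.ones((3,3)));print("brd",rect(W[m>0]))
E
```

```text
t: 14.82
ee_pos: [613.6, -137.0, 76.9]
orientation: [-0.616, 3.078, -0.002]
ft_force: [-0.2, 0.4, -1.4]
width: 21.7
grasp_force: 30.0
t 14.82 at [ 613.6 -137.    76.9] yaw -157.4 tilt [ 0.003 -0.001] move tool xyz [ 3.1  0.2 48.9] rz 0.0 q6 -2.2
base [ 599.2 -143.3   74.1   64.2   22.5   25.5 4781. ]
brd [ 597.9 -143.6   32.1   22.4  -67.8   66.2 1089. ]
```

```bash
python3 -m jog '[{}, {}, {}, {}]'
python3 -c "
from h import *
go(610.8,-138,28,202.6)
from workcell import status;s=status.get_obs();print(s['qvel'].round(3),s['qpos'].round(3))"
```

```text
t: 15.2
ee_pos: [612.5, -137.1, 74.9]
orientation: [-0.616, 3.08, -0.0]
ft_force: [-0.2, -0.1, -1.2]
width: 22.0
grasp_force: 30.0
t 15.2 at [ 612.5 -137.1   74.9] yaw -157.4 tilt [ 0. -0.] move tool xyz [ 1.9 -0.2 46.9] rz 0.0 q6 -2.2
[ 0.     0.006  0.001 -0.001 -0.001 -0.001] [-0.239  0.616  1.705 -0.     0.82  -2.205]
```

In the tool's units: 15 mm is 0.075, 2.1 mm is 0.0105.

```bash
python3 -m jog '[{"dx": 0.0105, "dy": -0.001, "dz": 0.075}, {"dz": 0.06}, {"dz": 0.04}, {"dz": 0.03}, {"dz": 0.02}]'
python3 -m jog '[{}, {}, {}]'
python3 -m jog '[{"dz": 0.0075}, {"dz": 0.0025}, {}, {}]'
```

```text
t: 15.62
ee_pos: [610.0, -137.9, 28.3]
orientation: [0.616, -3.079, -0.001]
ft_force: [-0.3, 0.3, -1.8]
width: 21.6
grasp_force: 30.0
t: 15.87
ee_pos: [610.7, -138.1, 29.6]
orientation: [-0.616, 3.08, -0.0]
ft_force: [0.8, 0.4, -1.7]
width: 21.6
grasp_force: 30.0
t: 16.2
ee_pos: [610.9, -138.1, 28.1]
orientation: [-0.616, 3.08, -0.001]
ft_force: [-1.2, -0.7, 3.8]
width: 21.9
grasp_force: 30.0
```

Contact felt at the expected height; release, lift and check.

In the tool's units: -35 mm is -0.175, -30 mm is -0.15.

```bash
python3 -m jog '[{}, {}, {}, {}, {}]' 60
python3 -m jog '[{"dz": -0.075}, {"dz": -0.15}, {"dz": -0.175}, {"dz": -0.175}, {"dz": -0.175}]'
python3 -m jog '[{}, {}, {}]'
python3 - <<'E'
from h import *
d=look("wrist","w7");W,im=pts(d);c=im.astype(int);op=lambda m:cv2.morphologyEx(m.astype(np.uint8),cv2.MORPH_OPEN,np.ones((3,3)))>0
n=np.hypot(W[...,0]-610,W[...,1]+138)<75
print("base",rect(W[op(n&(W[...,2]>19)&(W[...,2]<30))]))
g=n&(c[...,1]>c[...,0]+12)&(W[...,2]<30);print("brd",rect(W[g&np.isfinite(W[...,2])]))
b=rect(W[op(n&(W[...,2]>42)&(W[...,2]<52))]);print("block",b)
go(463,-0.4,180,172.2)
E
```

```text
t: 16.62
ee_pos: [610.4, -138.1, 27.3]
orientation: [0.616, -3.08, -0.0]
ft_force: [-0.2, 0.3, -1.2]
width: 51.5
grasp_force: 0.0
t: 17.03
ee_pos: [610.2, -138.0, 180.0]
orientation: [-0.616, 3.08, -0.0]
ft_force: [0.9, 0.4, 0.5]
width: 59.9
grasp_force: 0.0
t: 17.28
ee_pos: [610.1, -138.0, 177.9]
orientation: [-0.616, 3.08, -0.0]
ft_force: [-0.4, 0.1, 0.2]
width: 60.0
grasp_force: 0.0
base [ 609.4 -139.2   96.5   64.    22.4   25.4 3847. ]
brd [ 610.5 -138.1   55.8   33.1   22.3   17.4  702. ]
block [ 609.6 -139.1   23.9   21.2   22.7   47.4  573. ]
t 17.33 at [ 609.6 -137.9  176.8] yaw -157.4 tilt [-0.002  0.   ] move tool xyz [ 82.5 183.3  -2.9] rz 0.531 q6 -2.21
```

View pics/w7.png

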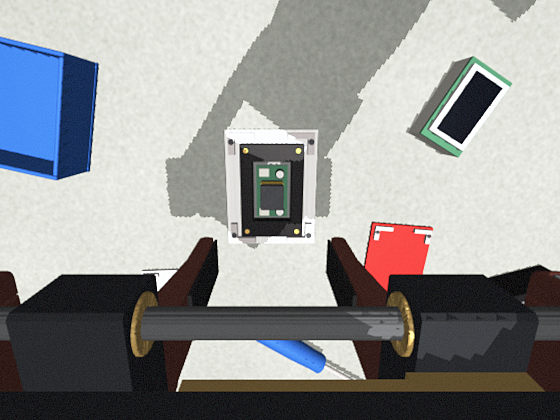

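Wrist view: the board lies flat in the hollow at (271,190), centred within about 1.5 mm. Now the display.

In the tool's units: 36.7 mm is 0.1835, 16.5 mm is 0.0825.

```bash
python3 -m jog '[{"dx": 0.0825, "dy": 0.1835}, {"dx": 0.0825, "dy": 0.1835}, {"dx": 0.0825, "dy": 0.1835}, {"dx": 0.0825, "dy": 0.1835}, {"dx": 0.0825, "dy": 0.1835}]' 75
python3 -m jog '[{"drz": 0.053}, {"drz": 0.053}, {"drz": 0.053}, {"drz": 0.053}, {"drz": 0.053}]'
python3 -m jog '[{}, {}, {}, {}]'
python3 - <<'E'
from h import *
d=look("wrist","w8");W,im=pts(d);c=im.astype(int);op=lambda m:cv2.morphologyEx(m.astype(np.uint8),cv2.MORPH_OPEN,np.ones((3,3)))>0
n=np.hypot(W[...,0]-463,W[...,1]-0)<70
for a,b in [(20,45),(25,45),(33,45)]: print(a,rect(W[op(n&(W[...,2]>a)&(W[...,2]<b))]))
dk=n&(c.sum(2)<150)&(W[...,2]>30)&(W[...,2]<45);print("screen",rect(W[op(dk)]))
go(463,-0.4,14,172.2)
E
```

```text
t: 17.75
ee_pos: [460.9, 0.5, 175.8]
orientation: [0.614, -3.077, -0.001]
ft_force: [-0.0, 1.1, 0.0]
width: 74.9
grasp_force: 0.0
t: 18.17
ee_pos: [462.5, -0.2, 176.1]
orientation: [-0.22, -3.131, 0.0]
ft_force: [1.0, -0.5, -0.0]
width: 75.4
grasp_force: 0.0
t: 18.5
ee_pos: [463.5, -0.4, 177.0]
orientation: [-0.209, -3.134, 0.0]
ft_force: [-0.1, 0.6, 0.1]
width: 74.9
grasp_force: 0.0
20 [ 4.643e+02 -3.000e+00  7.820e+01  4.600e+01 -7.600e+00  3.530e+01
  3.521e+03]
25 [ 4.643e+02 -3.000e+00  7.820e+01  4.600e+01 -7.600e+00  3.530e+01
  3.504e+03]
33 [ 464.6   -3.3   66.    39.7   -6.9   35.6 2626. ]
screen [ 464.7   -2.7   56.4   28.5   -7.    35.8 1619. ]
t 18.55 at [ 4.636e+02 -4.000e-01  1.771e+02] yaw 172.3 tilt [-0.001 -0.   ] move tool xyz [  0.5  -0.  163.1] rz 0.002 q6 -1.46
```

View pics/w8.png

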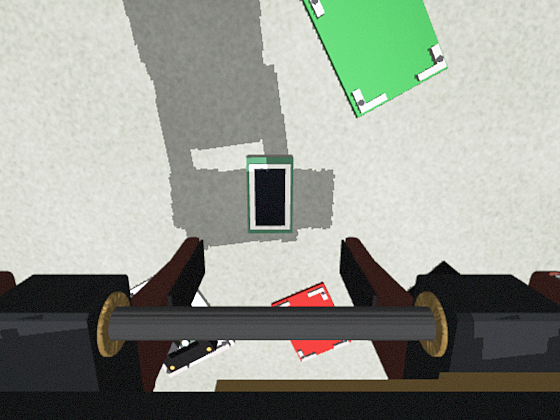

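Wrist view: the display is at (270,194), 78x46 mm, yaw -7.4°, square to the fingers. Gripping low.

In the tool's units: 40 mm is 0.2, -1.9 mm is -0.0095, -0.005 rad is -0.0025.

```bash
python3 -m jog '[{"dx": -0.0045, "dy": -0.0095, "drz": -0.0025}, {"dz": 0.2}, {"dz": 0.2}, {"dz": 0.2}, {"dz": 0.125}]'
python3 -m jog '[{"dz": 0.075}, {"dz": 0.04}, {"dz": 0.0175}, {}, {}]'
python3 -m jog '[{}, {}, {}, {}, {}]' 38
python3 -m jog '[{}, {}, {}, {}, {}]'
python3 -m jog '[{"dz": -0.05}, {"dz": -0.15}, {"dz": -0.2}, {"dz": -0.2}, {"dz": -0.2}]'
python3 -m jog '[{"drz": -0.052}, {"drz": -0.052}, {"drz": -0.052}, {"drz": -0.052}, {"drz": -0.052}]'
python3 -m jog '[{}, {}, {}, {}]'
python3 - <<'E'
from h import *
go(609.6,-138.7,100,202.5)
from workcell import status
t=status.get_obs()["ee_pos"]
d=look("wrist","w9");W,im=pts(d);op=lambda m:cv2.morphologyEx(m.astype(np.uint8),cv2.MORPH_OPEN,np.ones((3,3)))>0
n=np.hypot(W[...,0]-t[0],W[...,1]-t[1])<60
print(rect(W[op(n&(W[...,2]>t[2]+24)&(W[...,2]<t[2]+34)&(im.astype(int).sum(2)<150))]),rect(W[op(n&(W[...,2]>t[2]+27)&(W[...,2]<t[2]+34))]))
E
```

```text
t: 18.97
ee_pos: [463.1, -2.5, 29.8]
orientation: [-0.203, -3.133, 0.0]
ft_force: [0.1, 0.5, 0.4]
width: 75.1
grasp_force: 0.0
t: 19.38
ee_pos: [465.2, -2.5, 6.7]
orientation: [0.204, 3.134, 0.0]
ft_force: [-1.0, 0.3, -0.2]
width: 75.1
grasp_force: 0.0
t: 19.8
ee_pos: [464.7, -2.4, 6.4]
orientation: [0.204, 3.134, 0.0]
ft_force: [-0.4, 0.6, 5.2]
width: 46.0
grasp_force: 30.0
t: 20.22
ee_pos: [464.7, -2.4, 6.4]
orientation: [0.204, 3.134, 0.0]
ft_force: [-0.9, -0.8, 6.4]
width: 45.9
grasp_force: 30.0
t: 20.63
ee_pos: [463.5, -2.4, 167.9]
orientation: [-0.204, -3.134, 0.0]
ft_force: [1.4, -0.9, -0.6]
width: 45.7
grasp_force: 30.0
t: 21.05
ee_pos: [464.1, -2.4, 166.6]
orientation: [-0.616, 3.08, -0.0]
ft_force: [0.6, -0.3, -0.7]
width: 45.8
grasp_force: 30.0
t: 21.38
ee_pos: [464.3, -2.4, 166.1]
orientation: [0.605, -3.083, -0.0]
ft_force: [0.0, 0.6, -0.7]
width: 45.8
grasp_force: 30.0
t 21.38 at [464.3  -2.4 166.1] yaw -157.8 tilt [-0.  0.] move tool xyz [ -83.  -181.1   66.1] rz -0.005 q6 -1.99
[ 4.576e+02 -5.000e+00  6.260e+01  4.260e+01 -6.770e+01  1.956e+02
  5.772e+03] [ 4.556e+02 -6.200e+00  6.340e+01  4.720e+01 -6.750e+01  1.954e+02
  8.444e+03]
```

View pics/w9.png

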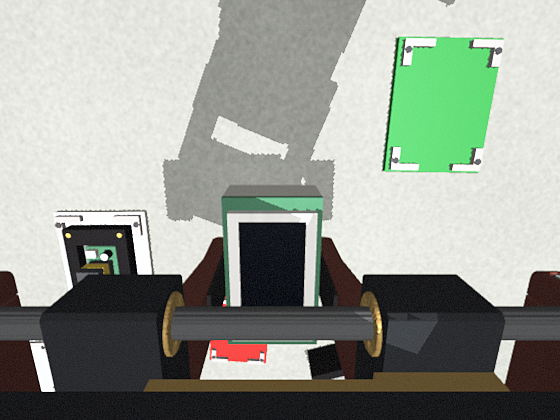

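Wrist view: the display is held squarely, with its frame's far edge 33 mm ahead of the TCP, so it is centred in the grip. Placing it over the board.

Careful with the scale: shifts go in shares of 200 mm and turns go in shares of 2 rad. That gives: -36.3 mm is -0.1815, -36.2 mm is -0.181, -0.005 rad is -0.0025.

```bash
python3 -m jog '[{"dx": -0.083, "dy": -0.181}, {"dx": -0.083, "dy": -0.181}, {"dx": -0.083, "dy": -0.181}, {"dx": -0.083, "dy": -0.181}, {"dx": -0.083, "dy": -0.1815, "drz": -0.0025}]'
python3 -m jog '[{"dz": 0.175}, {"dz": 0.175}, {}, {}, {}]'
python3 -m jog '[{}, {}, {}, {}]'
python3 -c "
from h import *
go(609.6,-138.7,32.5,202.5)"
```

```text
t: 21.85
ee_pos: [611.1, -139.8, 165.8]
orientation: [0.614, -3.081, -0.0]
ft_force: [1.2, 0.3, -0.5]
width: 46.1
grasp_force: 30.0
t: 22.27
ee_pos: [610.4, -138.3, 97.1]
orientation: [-0.616, 3.08, -0.0]
ft_force: [0.2, 0.6, 0.3]
width: 45.6
grasp_force: 30.0
t: 22.6
ee_pos: [610.6, -138.4, 97.4]
orientation: [-0.616, 3.079, -0.001]
ft_force: [-0.1, 0.1, -1.5]
width: 46.0
grasp_force: 30.0
t 22.6 at [ 610.6 -138.4   97.4] yaw -157.4 tilt [ 0.002 -0.   ] move tool xyz [ 1.2  0.2 64.8] rz 0.002 q6 -2.21
```

```bash
python3 -m jog '[{"dx": 0.003, "dy": 0.0005, "dz": 0.1}, {"dz": 0.09}, {"dz": 0.07}, {"dz": 0.045}, {"dz": 0.015}]'
python3 -m jog '[{}, {}, {}]'
python3 -m jog '[{"dz": 0.01}, {"dz": 0.003}, {}, {}]'
```

```text
t: 23.02
ee_pos: [608.5, -138.3, 30.5]
orientation: [0.616, -3.079, -0.002]
ft_force: [-0.0, -0.2, 0.4]
width: 45.8
grasp_force: 30.0
t: 23.27
ee_pos: [610.1, -138.7, 32.8]
orientation: [-0.616, 3.079, -0.001]
ft_force: [0.8, 0.2, -1.1]
width: 46.3
grasp_force: 30.0
t: 23.6
ee_pos: [610.1, -138.7, 30.4]
orientation: [-0.616, 3.079, -0.001]
ft_force: [-0.7, -0.1, 6.0]
width: 45.6
grasp_force: 30.0
```

Seated at the expected height (30.4, 6 N). Release and check.

In the tool's units: -35 mm is -0.175, -30 mm is -0.15.

```bash
python3 -m jog '[{}, {}, {}, {}, {}]' 75
python3 -m jog '[{"dz": -0.075}, {"dz": -0.15}, {"dz": -0.175}, {"dz": -0.175}, {"dz": -0.175}]'
python3 -m jog '[{}, {}, {}]'
python3 - <<'E'
from h import *
d=look("wrist","w10");W,im=pts(d);op=lambda m:cv2.morphologyEx(m.astype(np.uint8),cv2.MORPH_OPEN,np.ones((3,3)))>0
n=np.hypot(W[...,0]-610,W[...,1]+138)<75
print("base",rect(W[op(n&(W[...,2]>19)&(W[...,2]<30))]))
print("disp",rect(W[op(n&(W[...,2]>45)&(W[...,2]<65))]),"frame",rect(W[op(n&(W[...,2]>57)&(W[...,2]<65))]))
go(626,170,190,128.6)
E
```

```text
t: 24.02
ee_pos: [609.3, -138.5, 29.2]
orientation: [0.616, -3.08, -0.0]
ft_force: [-0.8, 0.7, -0.2]
width: 74.0
grasp_force: 0.0
t: 24.43
ee_pos: [609.0, -138.4, 180.6]
orientation: [0.616, -3.08, -0.001]
ft_force: [0.5, -0.7, -0.1]
width: 75.1
grasp_force: 0.0
t: 24.68
ee_pos: [608.9, -138.4, 178.9]
orientation: [0.616, -3.08, -0.0]
ft_force: [-0.5, 0.1, 0.5]
width: 75.4
grasp_force: 0.0
base [ 608.9 -139.4   95.4   64.1   22.6   25.4 1771. ]
disp [ 609.9 -139.    78.1   46.1   22.6   59.3 4027. ] frame [ 609.9 -139.1   65.9   40.1   22.6   59.7 3023. ]
t 24.73 at [ 608.4 -138.3  178. ] yaw -157.4 tilt [-0.002  0.001] move tool xyz [-134.8  277.9  -11.9] rz 1.292 q6 -2.21
```

In the tool's units: 34.7 mm is 0.1735, -16.9 mm is -0.0845.

```bash
python3 -m jog '[{"dx": -0.0845, "dy": 0.1735, "dz": -0.0075}, {"dx": -0.0845, "dy": 0.1735, "dz": -0.0075}, {"dx": -0.0845, "dy": 0.1735, "dz": -0.0075}, {"dx": -0.0845, "dy": 0.1735, "dz": -0.0075}, {"dx": -0.0845, "dy": 0.1735, "dz": -0.0075}]' 88
python3 -m jog '[{"dx": -0.0845, "dy": 0.1735, "dz": -0.0075}, {"dx": -0.0845, "dy": 0.1735, "dz": -0.0075}, {"dx": -0.084, "dy": 0.1735, "dz": -0.0075}, {"drz": 0.0588}, {"drz": 0.0588}]'
python3 -m jog '[{"drz": 0.0588}, {"drz": 0.0588}, {"drz": 0.0588}, {"drz": 0.0588}, {"drz": 0.0588}]'
python3 -m jog '[{"drz": 0.0588}, {"drz": 0.0588}, {"drz": 0.0588}, {"drz": 0.0588}, {}]'
python3 -m jog '[{}, {}, {}, {}]'
python3 - <<'E'
from h import *
d=look("wrist","w11");W,im=pts(d);op=lambda m:cv2.morphologyEx(m.astype(np.uint8),cv2.MORPH_OPEN,np.ones((3,3)))>0
n=np.hypot(W[...,0]-626,W[...,1]-170)<75
print("cover",rect(W[op(n&(W[...,2]>36)&(W[...,2]<52))]),rect(W[op(n&(W[...,2]>36)&(W[...,2]<52)&(im.astype(int).sum(2)<120))]))
go(626,170,8,128.6)
E
```

```text
t: 25.15
ee_pos: [619.4, 55.7, 184.7]
orientation: [0.615, -3.077, -0.001]
ft_force: [0.9, 0.0, -0.5]
width: 87.5
grasp_force: 0.0
t: 25.57
ee_pos: [626.1, 172.1, 188.9]
orientation: [0.248, -3.128, 0.001]
ft_force: [0.7, -0.0, 0.1]
width: 87.6
grasp_force: 0.0
t: 25.98
ee_pos: [626.1, 169.4, 188.8]
orientation: [-0.675, -3.064, 0.003]
ft_force: [-0.2, 0.0, -0.6]
width: 87.7
grasp_force: 0.0
t: 26.4
ee_pos: [626.3, 169.4, 189.0]
orientation: [-1.368, -2.825, 0.004]
ft_force: [0.2, 0.0, 0.1]
width: 87.6
grasp_force: 0.0
t: 26.73
ee_pos: [627.3, 169.6, 191.1]
orientation: [-1.361, -2.831, 0.0]
ft_force: [-0.3, 0.9, 0.8]
width: 88.2
grasp_force: 0.0
cover [ 626.7  168.7   94.    62.1  -51.1   42.9 5670. ] [ 630.3  165.    83.9   60.7  -51.1   43.4 1365. ]
t 26.78 at [627.3 169.7 191.2] yaw 128.6 tilt [-0. -0.] move tool xyz [  1.1  -0.8 183.2] rz 0.0 q6 -0.43
```

View pics/w11.png

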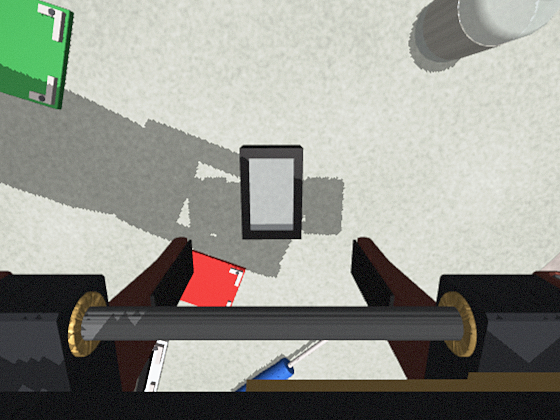

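Wrist view: the cover is at (271,192), window up, 94x62 mm, square to the fingers. The bottle at (470,30) is well clear. Gripping at TCP 10 mm so the tips stay above the rim later.

In the tool's units: 40 mm is 0.2, 30 mm is 0.15.

```bash
python3 -m jog '[{"dx": -0.001, "dy": -0.0045}, {"dz": 0.2}, {"dz": 0.2}, {"dz": 0.2}, {"dz": 0.15}]'
python3 -m jog '[{"dz": 0.09}, {"dz": 0.05}, {"dz": 0.015}, {}, {}]'
python3 -m jog '[{}, {}, {}, {}, {}]' 54
python3 -m jog '[{}, {}, {}, {}]'
python3 -m jog '[{"dz": -0.05}, {"dz": -0.15}, {"dz": -0.2}, {"dz": -0.2}, {"dz": -0.2}]'
python3 -m jog '[{}, {}, {}]'
python3 - <<'E'
from h import *
go(609.7,-139,170,202.5)
from workcell import status
t=status.get_obs()["ee_pos"]
d=look("wrist","w12");W,im=pts(d);op=lambda m:cv2.morphologyEx(m.astype(np.uint8),cv2.MORPH_OPEN,np.ones((3,3)))>0
n=np.hypot(W[...,0]-t[0],W[...,1]-t[1])<60
P=W[op(n&(W[...,2]>t[2]+26)&(W[...,2]<t[2]+40))];u=np.array([np.cos(np.radians(128.6)),np.sin(np.radians(128.6))]);q=(P[:,:2]-t[:2])@u
print(np.percentile(q,[1,50,99,99.9]).round(1),np.median(P[:,2])-t[2])
E
```

```text
t: 27.2
ee_pos: [625.6, 168.6, 38.8]
orientation: [-1.362, -2.83, 0.002]
ft_force: [-0.1, 0.7, -0.3]
width: 87.4
grasp_force: 0.0
t: 27.62
ee_pos: [627.9, 169.2, 11.7]
orientation: [1.362, 2.829, 0.002]
ft_force: [-0.6, 0.1, -0.0]
width: 88.0
grasp_force: 0.0
t: 28.03
ee_pos: [627.2, 169.1, 11.1]
orientation: [1.363, 2.83, 0.001]
ft_force: [-0.6, -0.7, 4.5]
width: 61.8
grasp_force: 30.0
t: 28.37
ee_pos: [627.1, 169.1, 11.1]
orientation: [1.363, 2.83, 0.001]
ft_force: [-1.5, -0.5, 4.7]
width: 61.7
grasp_force: 30.0
t: 28.78
ee_pos: [626.1, 168.8, 172.1]
orientation: [-1.363, -2.829, 0.001]
ft_force: [0.7, 0.5, -1.9]
width: 61.8
grasp_force: 30.0
t: 29.03
ee_pos: [626.1, 168.8, 170.1]
orientation: [-1.363, -2.83, 0.001]
ft_force: [-0.2, -0.4, -2.0]
width: 61.5
grasp_force: 30.0
t 29.03 at [626.1 168.8 170.1] yaw 128.6 tilt [-0.001 -0.   ] move tool xyz [-2.305e+02 -2.047e+02  1.000e-01] rz -1.291 q6 -0.43
[-46.5  12.3  46.5  46.7] 31.94078149067633
```

Cover is centred in the grip (±46.5 mm). Carry it over the jig.

In the tool's units: -28.8 mm is -0.144, -25.6 mm is -0.128.

```bash
python3 -m jog '[{"dx": -0.144, "dy": -0.128}, {"dx": -0.144, "dy": -0.128}, {"dx": -0.144, "dy": -0.128}, {"dx": -0.144, "dy": -0.128}, {"dx": -0.144, "dy": -0.128}]'
python3 -m jog '[{"dx": -0.144, "dy": -0.128}, {"dx": -0.144, "dy": -0.128}, {"dx": -0.144, "dy": -0.128}, {"drz": -0.0587}, {"drz": -0.0587}]'
python3 -m jog '[{"drz": -0.0587}, {"drz": -0.0587}, {"drz": -0.0587}, {"drz": -0.0587}, {"drz": -0.0587}]'
python3 -m jog '[{"drz": -0.0587}, {"drz": -0.0587}, {"drz": -0.0587}, {"drz": -0.0587}, {}]'
python3 -m jog '[{"dz": 0.15}, {"dz": 0.15}, {}, {}, {}]'
python3 -m jog '[{}, {}, {}, {}, {}]'
python3 -c "
from h import *
go(609.7,-139,38,202.5)"
```

```text
t: 29.5
ee_pos: [614.6, -24.9, 167.9]
orientation: [-1.361, -2.827, 0.003]
ft_force: [1.9, -1.1, -1.0]
width: 62.0
grasp_force: 30.0
t: 29.92
ee_pos: [608.5, -141.2, 167.8]
orientation: [-1.019, -2.967, 0.001]
ft_force: [-0.1, 0.7, -0.8]
width: 62.1
grasp_force: 30.0
t: 30.33
ee_pos: [608.7, -138.6, 167.7]
orientation: [-0.11, -3.135, -0.002]
ft_force: [-0.7, -0.3, -0.8]
width: 61.9
grasp_force: 30.0
t: 30.75
ee_pos: [608.9, -138.5, 167.9]
orientation: [0.62, -3.076, -0.003]
ft_force: [0.5, 0.4, -0.3]
width: 61.8
grasp_force: 30.0
t: 31.17
ee_pos: [610.4, -138.9, 110.6]
orientation: [0.612, -3.081, -0.0]
ft_force: [0.3, 0.5, -1.2]
width: 61.8
grasp_force: 30.0
t: 31.58
ee_pos: [610.5, -138.9, 111.0]
orientation: [-0.614, 3.08, -0.001]
ft_force: [0.3, 0.3, -0.5]
width: 62.0
grasp_force: 30.0
t 31.58 at [ 610.5 -138.9  111. ] yaw -157.5 tilt [ 0.001 -0.   ] move tool xyz [ 0.8  0.3 73. ] rz 0.001 q6 -2.21
```

In the tool's units: 15 mm is 0.075, 13 mm is 0.065.

```bash
python3 -m jog '[{"dx": 0.0025, "dy": 0.001, "dz": 0.075}, {"dz": 0.065}, {"dz": 0.03}, {}, {}]'
python3 -m jog '[{"dz": 0.04}, {"dz": 0.045}, {"dz": 0.04}, {"dz": 0.04}, {"dz": 0.025}]'
python3 -m jog '[{}, {}, {}]'
python3 -m jog '[{"dz": 0.01}, {"dz": 0.007}, {}, {}]'
```

```text
t: 32.0
ee_pos: [609.3, -138.8, 75.8]
orientation: [0.614, -3.08, -0.001]
ft_force: [-0.1, -0.2, -0.9]
width: 61.9
grasp_force: 30.0
t: 32.42
ee_pos: [609.1, -138.7, 36.9]
orientation: [0.614, -3.08, -0.001]
ft_force: [-0.5, -0.7, -0.9]
width: 61.9
grasp_force: 30.0
t: 32.67
ee_pos: [610.0, -138.9, 38.5]
orientation: [-0.614, 3.081, -0.0]
ft_force: [0.1, -0.2, -1.1]
width: 61.5
grasp_force: 30.0
t: 33.0
ee_pos: [609.8, -138.9, 35.1]
orientation: [-0.614, 3.081, -0.0]
ft_force: [0.2, 0.3, -1.2]
width: 61.7
grasp_force: 30.0
```

In the tool's units: 0.7 mm is 0.0035.

```bash
python3 -m jog '[{"dz": 0.0035}, {}, {}]'
python3 -m jog '[{}, {}, {}, {}, {}]' 86
python3 -m jog '[{"dz": -0.075}, {"dz": -0.15}, {"dz": -0.175}, {"dz": -0.175}, {"dz": -0.175}]'
python3 -m jog '[{}, {}, {}, {}, {}]'
python3 - <<'E'
from h import *
d=look("wrist","w13");W,im=pts(d);op=lambda m:cv2.morphologyEx(m.astype(np.uint8),cv2.MORPH_OPEN,np.ones((3,3)))>0
n=np.hypot(W[...,0]-610,W[...,1]+138)<75
print("cover",rect(W[op(n&(W[...,2]>55)&(W[...,2]<80))]))
print("jig",jigfit(d))
s=look("scene");W,im=pts(s)
print("bin,driver,bottle",[rect(pts(s,b)[0][(pts(s,b)[0][:,2]>10)&(pts(s,b)[0][:,2]<200)]) for b in [(128,222,300,402),(320,385,228,285),(380,415,80,140)]])
E
```

```text
t: 33.25
ee_pos: [609.8, -138.9, 35.1]
orientation: [-0.614, 3.081, -0.0]
ft_force: [-2.1, 0.6, 7.0]
width: 61.8
grasp_force: 30.0
t: 33.67
ee_pos: [609.7, -138.9, 34.1]
orientation: [0.614, -3.081, -0.0]
ft_force: [0.0, 0.0, 0.1]
width: 85.6
grasp_force: 0.0
t: 34.08
ee_pos: [609.3, -138.8, 185.5]
orientation: [0.614, -3.08, -0.001]
ft_force: [0.5, -0.1, -1.0]
width: 86.1
grasp_force: 0.0
t: 34.5
ee_pos: [608.7, -138.6, 182.4]
orientation: [0.614, -3.078, -0.002]
ft_force: [-0.2, -1.3, 0.2]
width: 85.7
grasp_force: 0.0
cover [ 610.4 -138.9   94.5   62.1   22.8   66.8 6932. ]
jig [ 561.2 -160.1   95.9   18.3  -67.4    9.4  897. ]
bin,driver,bottle [array([ 626.2, -407.6,  150.1,  111.4,  -80.7,   42.7, 1794. ]), array([787.1,   2.8, 189.4,  26.3,  81. ,  23.3, 525. ]), array([ 663.6,  390.1,   60.1,   46.6,   13.6,   95.8, 1007. ])]
```

View pics/w13.png

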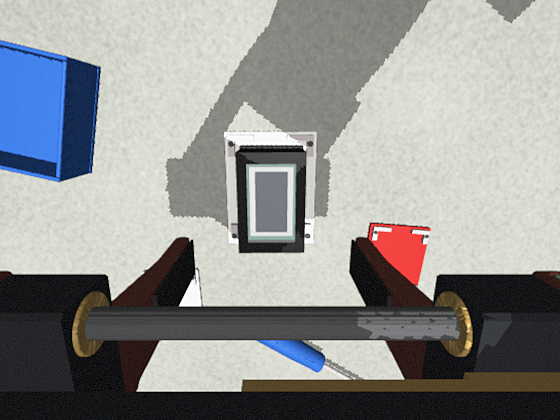

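The cover sits squarely at (271,200) over the display. Its top reads 66.8 mm (66 expected) and it is centred within 1 mm. The bottle, bin and screwdriver haven't moved, so I'm handing in.

```bash
python3 -c "
from workcell import ticket
print(ticket.close_job())"
```

```text
the job is handed in; nothing more can be done
None
```

The panel meter is assembled in the large aluminium jig and the job is handed in at about 35 s of robot time; my last camera check showed every part seated and the bottle, bin and screwdriver unmoved, but the hand-in returned no verdict.

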